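# Click the batch counter to its start tooth

## Robot

A 7-joint arm with a two-finger parallel gripper is mounted at the origin on a cart in front of the work surface, level with it; the furniture and walls round the work are solid. World frame = base frame: x ahead of the robot, y to its left, z up, the work surface at z = 0. Lengths are in m, angles in rad, forces in N, time in s.
With the tool pointing down it reaches from about 0.425 to 0.95 m from the base axis. Payload 4.7 kg.
Tool frame: the origin (TCP) lies between the finger pads; the fingertips stand 11 mm ahead of it and the grasp point (between the pads) lies 8 mm behind it; z points along the fingers, y is the line along which they close (so a half turn about z gives the same grasp; the last joint's range is limited). The gripper opens to 87 mm and grips with 3 to 60 N. Pads are 19 mm wide; open, the fingers measure 117 mm over their backs; the gripper's body (75 mm by 190 mm) begins 51 mm behind the grasp point.
Start: joints at [1.297, 0.469, -0.049, 1.532, 0.024, 1.141, -0.082], TCP at [0.164, -0.655, 0.234] pointing down, gripper open.
Joint ranges: [-2.59, 2.59], [-0.33, 1.99], [-1.39, 1.29], [0.1, 2.45], [-1.04, 4.18], [0.21, 1.99], [-2.66, 2.66]. Speed limits (rad/s): [2.57, 2.57, 3.14, 3.14, 3.14, 3.14, 3.14].

## Interface

Orientations are given as a unit quaternion [x, y, z, w].
In Python, from station import arm, imaging, order gives the robot as it stands.
- The arm moves only by the shell command python3 -m crank 'ROWS' [OPENING] [FORCE]. ROWS is JSON, a list of rows, each a list of 2 entries, a list of its own where there are three numbers: the shift along the tool's x, y, z in m, then the turn about the tool's z in degrees. In form: [[[x, y, z], yaw], ...]. A call has 1 to 12 rows; each row is the pose to reach, as a shift and turn from the pose commanded when the call began, along the tool's axes at that moment; what a row does not reach only later rows make up. A row lasts 1/10 s, in which the tool goes at most 50 mm and 8.59 degrees, less where a joint would pass 70% of its speed; a pose out of reach is approached as far as the arm can. A call with a gripper value outside its range is refused whole. OPENING is the finger opening in m, from 0 to 0.087, set as the call begins (- or left out, the last holds). The fingers move at their own pace and stop on an object; FORCE is the grip in N (left out, the last holds). Time passes only in rows, so rows that repeat a pose let the fingers close. It gives the time, the measured TCP pose, the force, the opening and the grip force at its end, in the units of the state.
- arm.sense(): the state, without advancing time (a new reading comes with each control period).
- imaging.grab_frame(name): name is "side" or "top"; returns the picture (400x640x3 uint8, red, green, blue); there is no depth.
- imaging.camera_model(name): a dict with "fx", "fy", "cx", "cy" (pixels), "rvec" (rotation vector, rad) and "tvec" (3), from world to camera coordinates, as OpenCV has them. Camera axes: x right, y down, z forward; pixel columns grow to the right and rows downward; lengths in m; the calibration is good to about 2 mm. A picture is of the moment at which its call begins. camera_model takes no time and is no camera call.
- order.hand_in(): hands the job in; it is judged then, once.
The state is a dict: "time_s": time; "joint_positions": joint angles; "joint_vel": joint speeds; "tau": joint torques, N m; "position": TCP position; "tcp_rot": TCP orientation; "contact_force": force on the tool from outside, world axes, zero at the start; "wrist_torque": the same for the moment, N m; "opening": finger opening in m; "grasp_force": force on a finger pad.
Only numpy, scipy, OpenCV 4.12 (cv2) and the standard library are available. Lean on these libraries where they do the work, as an engineer would, in place of code of your own. Each camera call takes 0.05 s, during which the arm holds its last target. There are 200 camera calls.

## Task

Get the batch counter ready for a new batch: with a fingertip, flick its toothed thumbwheel forward (its top moving away from the robot) click by click until the one tooth with the wide T-shaped head stands straight up between the two ribs on the housing, without going past it. Then, with the finger off the wheel, press the round key on the right of the counter fully down and let it come up again. Only touch and push: lift and carry nothing, use no great force, and leave the things standing around it where they are.

Things in the scene. Friction and masses are not known exactly. Their poses are not given: they have to be found in the camera images.
- counter: Grey batch counter fixed to the worktop; base plate 160 x 200 mm, housing 130 mm deep (x), 180 mm wide (y), flat top 85 mm up. Origin: centre of its underside, on the worktop. Its x points away from the robot (within 25 degrees), y left, z up. Thumbwheel in a slot at y +35 mm, key at y -45 mm. Two steel ribs, 6 mm high, lie on the top beside the slot, in line with the axle (x 0).
- wheel_axle (a point): Centre of the steel thumbwheel, 60 mm above the worktop (25 mm below the housing's top); the axle lies along the counter's y. A star wheel: hub radius 32 mm and eight radial teeth 7 mm thick, 12 mm wide (along y), tips at radius 52 mm. A sprung detent holds it with one tooth always straight up, the next ones at 45 degrees.
- thumbwheel (a joint): Wheel angle (rad): 0 with the wide tooth straight up, growing as the wheel's top moves along the counter's +x (forward). A click is one tooth (45 degrees, 0.785 rad); it starts 2, 3 or 4 clicks short of 0 (-1.57, -2.36, -3.14). Turned beyond half a click (about 23 degrees) it snaps into the next click by itself, less and it snaps back. It takes 5 to 6 N at the tips.
- wide_tooth (a point): Tip of the one wide tooth of the thumbwheel, 52 mm from the axle: its end carries a crosswise head 32 mm wide (along y), 9 mm high, 7 mm thick, so that it looks like a T; the other seven teeth are plain. Hidden inside the housing when more than two clicks short.
- key_top (a point): Centre of the top of the round grey push key, 28 mm across, on the right of the housing's top. It goes straight down 6 mm.
- key (a joint): Travel of the key (m): 0 up, 0.006 fully down; a spring of about 5 N at full travel lifts it again.
- glue_bottle: Bystander, loose, to be left alone: small white bottle, 34 mm across, 69 high. Origin: centre of its underside.
- check_stamp: Bystander, loose, to be left alone: hand stamp with a wooden knob, 22 x 30 mm, 62 high. Origin: centre of its underside.
- marker_1: Bystander, loose, to be left alone: marker pen lying flat, 129 mm long, 18 high. Origin: centre of its underside.
- ref_block_1: Bystander, loose, to be left alone: flat light-grey block, 35 x 50 mm, 12 high. Origin: centre of its underside.
- paint_pen: Bystander, loose, to be left alone: small squat bottle, 28 mm across, 61 high. Origin: centre of its underside.
- ref_block_2: Bystander, loose, to be left alone: square light-grey block, 40 x 40 mm, 18 high. Origin: centre of its underside.

How it is judged:
On the way, in this order (a step that is already met when the one before it is completed fails the run):
1. the wide tooth rests straight up in its click, untouched, and the key is still up (value of joint thumbwheel between -0.12 and 0.12 rad and velocity of joint thumbwheel between -0.3 and 0.3 rad/s and value of joint key below 0.0015 m and contact force between the fingers and counter below 0.5 N), for 0.2 s.
2. the key is pressed fully down (within 1.5 mm) with the wide tooth up (value of joint thumbwheel between -0.12 and 0.12 rad and value of joint key above 0.0045 m), for 0.05 s.
At the end, for the whole second after the job is handed in: The wide tooth rests straight up (within 0.12 rad), the key has been pressed and is up again (within 1.5 mm) (value of joint thumbwheel between -0.12 and 0.12 rad and velocity of joint thumbwheel between -0.3 and 0.3 rad/s and value of joint key below 0.0015 m); the robot touches nothing.
It fails at once if the wheel is turned more than half a click past the wide tooth (value of joint thumbwheel above 0.45 rad).
It fails at once if the key is pressed while the wide tooth is not straight up (value of joint key above 0.003 m and (value of joint thumbwheel below -0.2 rad or value of joint thumbwheel above 0.2 rad)).
It fails at once if the counter, its wheel or its key is pressed with more than 60 N (contact force between the fingers and counter above 60 N).
It fails at once if a loose thing is lifted, carried or pushed more than 15 mm (distance of any of glue_bottle, check_stamp, marker_1, ref_block_1, paint_pen, ref_block_2 from where it was at the start of the episode above 0.015 m).
It also fails if it takes over 48 s, if anything falls off the work surface, if the arm or the gripper's body presses on something with over 40 N, if the wrist force passes 120 N, or if a joint passes its speed limit or range.

## Working session

There is one attempt and no reset: what is moved stays moved. The work goes in short steps, Python scripts to look and compute and a shell command to move; the robot and the scene stay as the last step left them, time stands still between calls to the robot, and variables do not carry over. Pictures are saved under pics/ and viewed, at most 10 in all, crops included, and the job is handed in when it is done.

```bash
mkdir -p pics; ls; python3 - <<'E'
from station import arm, imaging
import cv2
s=arm.sense(); print({k:s[k] for k in('time_s','position','tcp_rot','opening','contact_force')})
for n in('side','top'):
    cv2.imwrite(f'pics/{n}0.png',imaging.grab_frame(n)[:,:,::-1]); print(imaging.camera_model(n))
E
```

```text
pics
{'time_s': 0.0, 'position': array([ 0.1634649 , -0.65433472,  0.23249669]), 'tcp_rot': array([ 9.92518813e-01,  1.22088081e-01, -1.42217681e-04, -9.41258751e-04]), 'opening': 0.08728882950053443, 'contact_force': array([-0.25089256, -0.14747717,  0.4108201 ])}
{'fx': 417.79029406217217, 'fy': 417.79029406217217, 'cx': 323.07199074000897, 'cy': 201.15160668527045, 'rvec': array([ 0.33938759, -2.77326976,  1.21078745]), 'tvec': array([ 0.57764688, -0.05203249,  1.02036227])}
{'fx': 412.3485618690252, 'fy': 412.3485618690252, 'cx': 318.2856946106456, 'cy': 199.03961907105497, 'rvec': array([ 2.13038516, -2.13022257,  0.22466911]), 'tvec': array([0.27360057, 0.53877242, 0.86879625])}
```

View pics/top0.png

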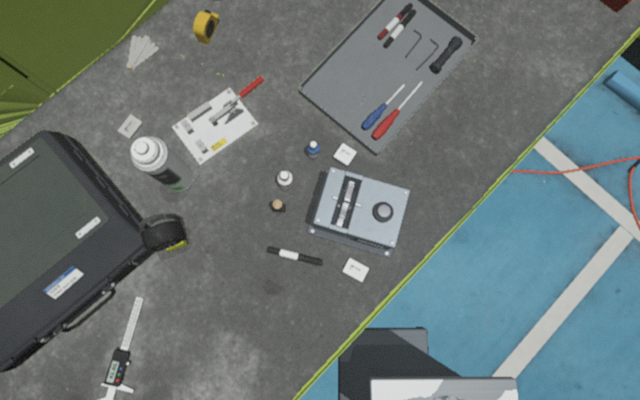

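View pics/side0.png

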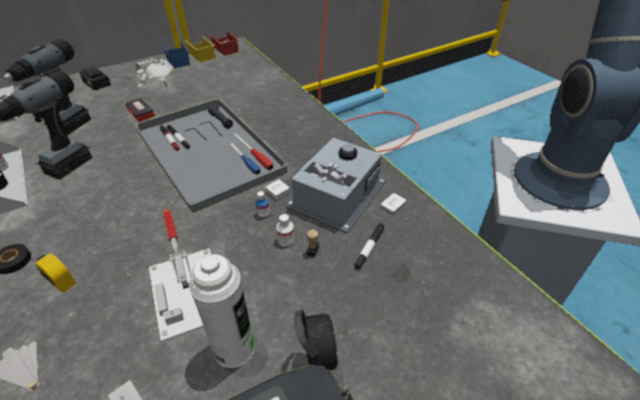

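The top view shows the counter at about (360,210), its slot at (347,202) and its key at (382,212). The side view shows it at about (340,180). Next I'll zoom in and measure.

```bash
cat > h.py <<'E'
import numpy as np,cv2
from station import arm,imaging
def cam(n):
    m=imaging.camera_model(n);K=np.array([[m['fx'],0,m['cx']],[0,m['fy'],m['cy']],[0,0,1]]);return K,cv2.Rodrigues(m['rvec'])[0],m['tvec'],m['rvec']
def ray(n,u,v,z):
    K,R,t,_=cam(n);c=-R.T@t;d=R.T@np.linalg.solve(K,[u,v,1.]);return c+d*(z-c[2])/d[2]
def proj(n,P):
    K,R,t,r=cam(n);return cv2.projectPoints(np.atleast_2d(np.array(P,float)),r,t,K,None)[0][:,0]
E
python3 - <<'E'
from h import *
a=cv2.imread('pics/top0.png')[150:270,290:430];b=cv2.imread('pics/side0.png')[130:240,280:400]
A=cv2.resize(a,None,fx=4,fy=4,interpolation=cv2.INTER_CUBIC)
cv2.imwrite('pics/c1.png',A);B=cv2.resize(b,None,fx=5,fy=5,interpolation=cv2.INTER_CUBIC);cv2.imwrite('pics/c2.png',B)
print(ray('top',347,202,.085),ray('top',382,212,.085),ray('top',360,210,.085))
E
```

```text
[0.52544348 0.21304729 0.085     ] [0.50392616 0.13872899 0.085     ] [0.50817285 0.18558642 0.085     ]
```

View pics/c1.png

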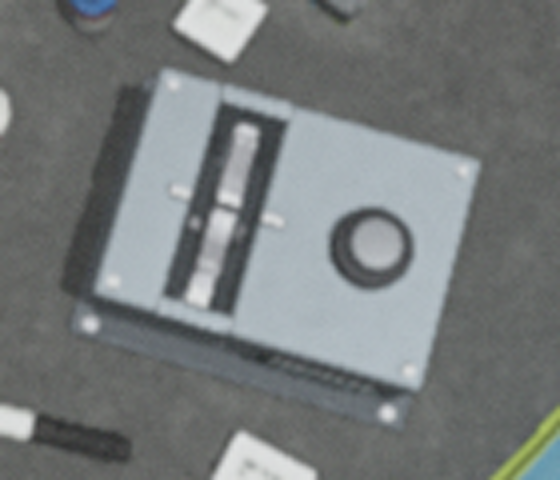

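View pics/c2.png

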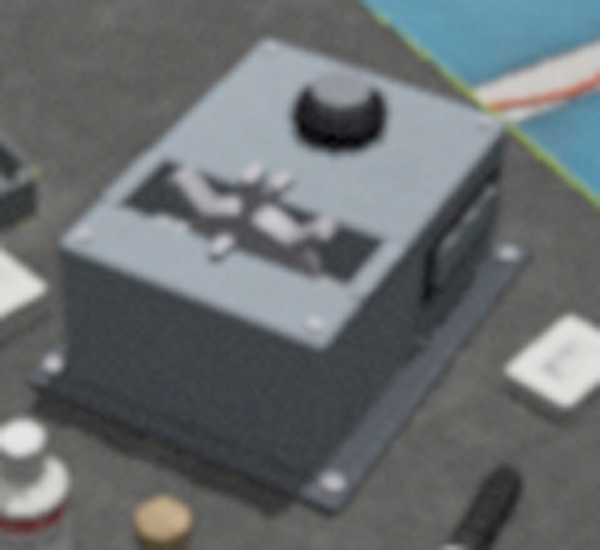

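Neither crop shows a T, so the wide tooth is still hidden. In c1 the ribs are at (180,190) and (272,220) and the key centre is at (378,243). In c2 the key top is at (343,92).

```bash
python3 - <<'E'
from h import *
from scipy.spatial.transform import Rotation as Ro
T=lambda p,z:ray('top',290+(p[0]+.5)/4-.5,150+(p[1]+.5)/4-.5,z)
c=[T(p,.085) for p in((165,70),(480,160),(420,388),(97,295))]
C=np.mean(c,0);x=(c[0]+c[1]-c[2]-c[3])/2;y=(c[0]+c[3]-c[1]-c[2])/2
print('C',C,np.linalg.norm(x),np.linalg.norm(y),np.degrees(np.arctan2(x[1],x[0])),np.degrees(np.arctan2(-y[0],y[1])))
r=[T((180,190),.091),T((272,220),.091)];w=(r[0]+r[1])/2;d=r[0]-r[1];print('rib',w,np.degrees(np.arctan2(-d[0],d[1])),np.linalg.norm(d))
def tri(a,b):
    P=[np.c_[R,t] for R,t in((cam(n)[1],cam(n)[2]) for n in('top','side'))]
    P=[cam(n)[0]@p for n,p in zip(('top','side'),P)]
    X=cv2.triangulatePoints(P[0],P[1],np.array(a,float),np.array(b,float))[:,0];return X[:3]/X[3]
print('key',tri((290+378/4-.4,150+243/4-.4),(280+343/5-.4,130+92/5-.4)))
s=arm.sense();M=Ro.from_quat(s['tcp_rot']).as_matrix();print(M)
th=np.arctan2(x[1],x[0]);ex=np.array([np.cos(th),np.sin(th),0]);ey=np.array([-ex[1],ex[0],0])
print('pred wheel',C+.035*ey,'pred key',C-.045*ey)
E
```

```text
C [0.51625536 0.18066409 0.085     ] 0.12805509337392165 0.1763864257793549 -16.752359366554618 -16.20683895375287
rib [0.52676433 0.21544549 0.091     ] -18.31440206661389 0.05123598609433064
key [0.50361798 0.13746877 0.10344092]
[[ 9.70175694e-01  2.42402310e-01 -4.92301995e-04]
 [ 2.42402799e-01 -9.70174255e-01  1.67260457e-03]
 [-7.21755093e-05 -1.74205568e-03 -9.99998480e-01]]
pred wheel [0.52634361 0.21417867 0.085     ] pred key [0.50328476 0.13757391 0.085     ]
```

```bash
python3 -m crank '[[[0.04,-0.027,0],0],[[0.08,-0.054,0],0],[[0.12,-0.081,0],0],[[0.16,-0.108,0],0],[[0.2,-0.135,0],0],[[0.24,-0.162,0],0],[[0.28,-0.19,0],0],[[0.32,-0.217,0],0],[[0.36,-0.245,0],0],[[0.393,-0.267,0],0],[[0.393,-0.267,0],0],[[0.393,-0.267,0],0]]' 0 20
python3 - <<'E'
from h import *
from scipy.spatial.transform import Rotation as Ro
s=arm.sense();M=Ro.from_quat(s['tcp_rot']).as_matrix();print(s['position'],M.T@(np.array([.509,.2196,.2])-s['position']),np.degrees(np.arctan2(M[1,0],M[0,0])))
E
```

```text
time_s: 1.3
position: [0.4805, -0.2997, 0.2332]
tcp_rot: [0.992, 0.123, -0.0, -0.0]
contact_force: [-0.3, -1.1, -0.0]
opening: 0.0026
grasp_force: 0.0
[ 0.4804509  -0.2997421   0.23316633] [ 0.15483442 -0.49654312  0.03320398] 14.169102430930748
```

```bash
python3 -m crank '[[[0.013,-0.042,0],3],[[0.026,-0.084,0],6],[[0.039,-0.126,0],9],[[0.052,-0.168,0],12],[[0.065,-0.21,0],15],[[0.079,-0.253,0],18],[[0.092,-0.295,0],21],[[0.105,-0.337,0],24],[[0.118,-0.38,0],27],[[0.133,-0.428,0],30.5],[[0.148,-0.475,0],30.5],[[0.155,-0.4965,0],30.5]]'
python3 -m crank '[[[0,0,0.01],0],[[0,0,0.033],0],[[0,0,0.033],0],[[0,0,0.033],0]]'
python3 - <<'E'
from h import *
from scipy.spatial.transform import Rotation as Ro
s=arm.sense();M=Ro.from_quat(s['tcp_rot']).as_matrix();print(s['position'],M.T@(np.array([.509,.2196,.111])-s['position']),np.degrees(np.arctan2(M[1,0],M[0,0])))
a=imaging.grab_frame('side')[:,:,::-1][60:240,270:430]
cv2.imwrite('pics/d1.png',cv2.resize(a,None,fx=3.3,fy=3.3,interpolation=cv2.INTER_CUBIC))
E
```

```text
time_s: 2.5
position: [0.5101, 0.2218, 0.2336]
tcp_rot: [0.99, -0.142, -0.0, -0.001]
contact_force: [0.2, 0.6, -0.6]
opening: 0.0006
grasp_force: 0.0
time_s: 2.9
position: [0.5106, 0.2161, 0.2]
tcp_rot: [0.989, -0.145, -0.001, 0.001]
contact_force: [-0.8, 0.2, 0.6]
opening: 0.0006
grasp_force: 0.0
[0.51055444 0.21612578 0.20002415] [-0.00241881 -0.00306061  0.08902004] -16.67023672349997
```

View pics/d1.png

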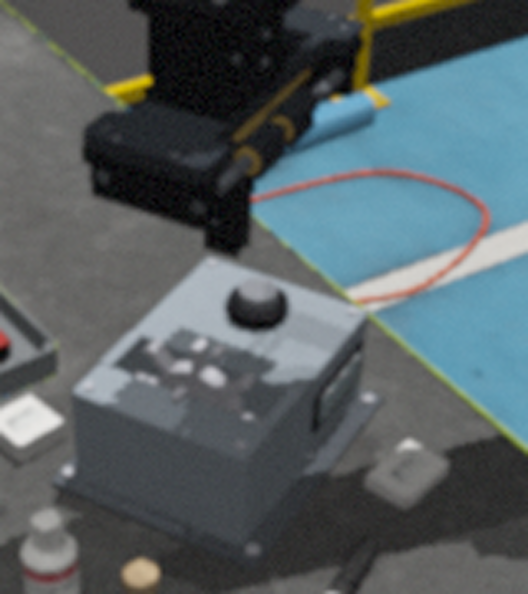

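The closed finger hangs over the slot, its tip near (228,245). I'll lower it behind the upright tooth.

```bash
python3 -m crank '[[[-0.0025,-0.003,0.02],0],[[-0.0025,-0.003,0.05],0],[[-0.0025,-0.003,0.07],0],[[-0.0025,-0.003,0.08],0],[[-0.0025,-0.003,0.085],0],[[-0.0025,-0.003,0.089],0],[[-0.0025,-0.003,0.089],0],[[-0.0025,-0.003,0.089],0]]'
python3 - <<'E'
from h import *
for n,(r0,r1,c0,c1) in dict(side=(100,220,280,400),top=(150,270,290,410)).items():
    a=imaging.grab_frame(n)[:,:,::-1][r0:r1,c0:c1]
    cv2.imwrite(f'pics/e_{n}.png',cv2.resize(a,None,fx=3.3,fy=3.3,interpolation=cv2.INTER_CUBIC))
cv2.imwrite('pics/e.png',np.hstack([cv2.imread('pics/e_side.png'),cv2.imread('pics/e_top.png')]))
E
```

```text
time_s: 3.75
position: [0.5093, 0.2225, 0.1124]
tcp_rot: [0.99, -0.143, 0.001, -0.0]
contact_force: [0.0, 0.5, -0.4]
opening: 0.0001
grasp_force: 0.0
```

View pics/e.png

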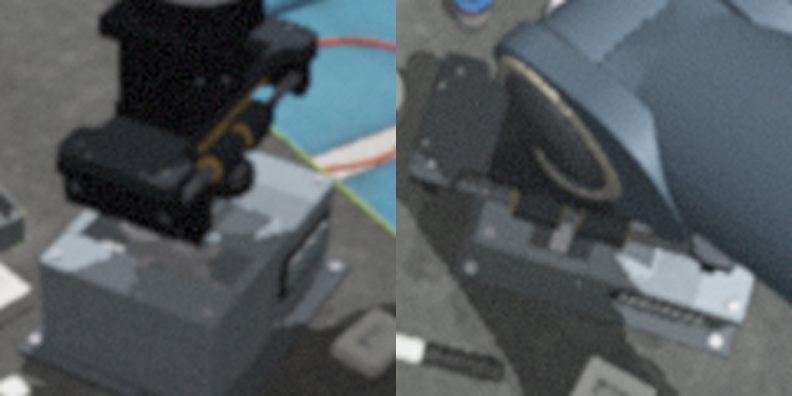

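```bash
python3 -m crank '[[[0.003,0,0],0],[[0.006,0,0],0],[[0.009,0,0],0],[[0.012,0,0],0],[[0.015,0,0],0],[[0.018,0,0],0]]'; python3 -m crank '[[[0.003,0,0],0],[[0.006,0,0],0],[[0.009,0,0],0],[[0.012,0,0],0],[[0.015,0,0],0],[[0.015,0,0],0]]';  python3 -m crank '[[[0,0,-0.015],0],[[0,0,-0.03],0],[[-0.033,0,-0.05],0],[[-0.06,0,-0.09],0],[[-0.06,0,-0.09],0],[[-0.06,0,-0.09],0]]'
cat > look.py <<'E'
from h import *
import sys
for n,(r0,r1,c0,c1) in dict(side=(100,220,280,400),top=(150,270,290,410)).items():
    a=imaging.grab_frame(n)[:,:,::-1][r0:r1,c0:c1]
    cv2.imwrite(f'pics/e_{n}.png',cv2.resize(a,None,fx=3.3,fy=3.3,interpolation=cv2.INTER_CUBIC))
cv2.imwrite(sys.argv[1],np.hstack([cv2.imread('pics/e_side.png'),cv2.imread('pics/e_top.png')]))
E
python3 look.py pics/f.png
```

```text
time_s: 4.45
position: [0.5258, 0.2172, 0.1113]
tcp_rot: [0.99, -0.143, -0.0, 0.0]
contact_force: [-2.5, 1.2, -0.7]
opening: 0.0
grasp_force: 0.9
time_s: 5.05
position: [0.5407, 0.2126, 0.1115]
tcp_rot: [0.99, -0.144, 0.0, 0.0]
contact_force: [0.8, -0.3, 0.4]
opening: 0.0002
grasp_force: 0.8
time_s: 5.65
position: [0.4828, 0.2308, 0.204]
tcp_rot: [0.99, -0.142, 0.002, -0.001]
contact_force: [0.3, -1.4, 0.4]
opening: 0.0004
grasp_force: 0.0
```

View pics/f.png

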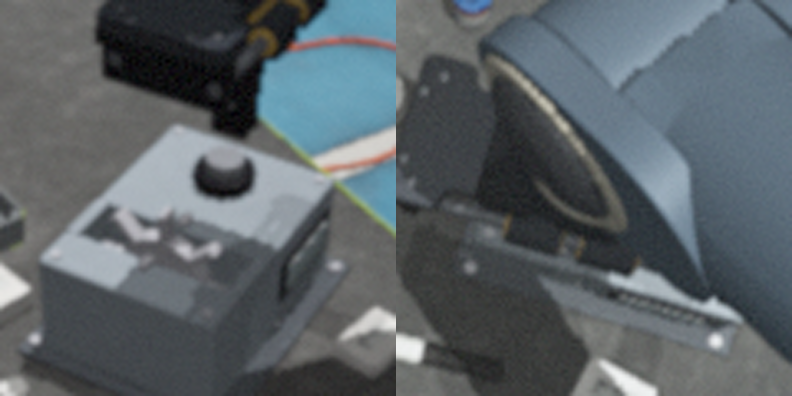

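```bash
cat > prof.py <<'E'
from h import *
import sys
th=np.radians(-16.5);ex=np.array([np.cos(th),np.sin(th),0]);ey=np.array([-ex[1],ex[0],0]);W=np.array([.5265,.2145,.06])
def prof(img,n='side'):
    g=cv2.cvtColor(img,cv2.COLOR_BGR2GRAY)
    for a in(-45,0,45):
        t=np.radians(a)
        for r in(.050,.047):
            P=[W+r*np.sin(t)*ex+r*np.cos(t)*np.array([0,0,1])+y*ey for y in np.arange(-.024,.0241,.004)]
            q=proj(n,P).astype(np.float32)
            print(n,a,r,cv2.remap(g,q[None],None,cv2.INTER_LINEAR)[0].tolist())
if __name__=='__main__':
    prof(cv2.imread('pics/side0.png'));print()
    im=imaging.grab_frame('side')[:,:,::-1].copy();cv2.imwrite('pics/now.png',im);prof(im)
E
python3 prof.py
```

```text
side -45 0.05 [166, 165, 168, 166, 161, 168, 171, 148, 99, 80, 93, 90, 84]
side -45 0.047 [165, 167, 168, 164, 169, 175, 161, 117, 84, 86, 87, 86, 82]
side 0 0.05 [170, 170, 170, 171, 174, 185, 184, 155, 108, 90, 120, 165, 177]
side 0 0.047 [170, 170, 170, 168, 165, 164, 146, 104, 85, 110, 163, 180, 157]
side 45 0.05 [171, 170, 172, 169, 169, 174, 171, 136, 88, 69, 62, 65, 65]
side 45 0.047 [171, 170, 170, 160, 156, 171, 170, 132, 81, 68, 67, 66, 91]

side -45 0.05 [147, 113, 109, 112, 130, 164, 177, 157, 105, 82, 89, 93, 94]
side -45 0.047 [125, 109, 111, 124, 159, 181, 170, 125, 87, 89, 89, 94, 89]
side 0 0.05 [179, 178, 178, 175, 164, 150, 139, 134, 107, 97, 127, 174, 186]
side 0 0.047 [179, 179, 177, 165, 140, 117, 113, 100, 90, 117, 171, 190, 167]
side 45 0.05 [177, 178, 179, 178, 178, 183, 180, 142, 92, 70, 70, 70, 71]
side 45 0.047 [178, 178, 177, 168, 164, 180, 176, 138, 85, 72, 70, 70, 97]
```

At -45° the tooth is still plain on the +y side, so the wide tooth isn't next yet. Second click.

```bash
python3 -m crank '[[[0.027,0,0.03],0],[[0.027,0,0.06],0],[[0.027,0,0.08],0],[[0.027,0,0.09],0],[[0.027,0,0.09],0]]';python3 -m crank '[[[0.003,0,0],0],[[0.006,0,0],0],[[0.009,0,0],0],[[0.012,0,0],0],[[0.015,0,0],0],[[0.018,0,0],0]]'; python3 -m crank '[[[0.003,0,0],0],[[0.006,0,0],0],[[0.009,0,0],0],[[0.012,0,0],0],[[0.015,0,0],0],[[0.015,0,0],0]]';  python3 -m crank '[[[0,0,-0.015],0],[[0,0,-0.03],0],[[-0.033,0,-0.05],0],[[-0.06,0,-0.09],0],[[-0.06,0,-0.09],0],[[-0.06,0,-0.09],0]]'; python3 prof.py | tail -6;  python3 look.py pics/g.png
```

```text
time_s: 6.3
position: [0.5078, 0.2214, 0.1095]
tcp_rot: [0.99, -0.143, -0.002, 0.001]
contact_force: [0.5, 0.2, 0.4]
opening: 0.0002
grasp_force: 0.0
time_s: 6.9
position: [0.5262, 0.2174, 0.1119]
tcp_rot: [0.99, -0.143, 0.0, -0.0]
contact_force: [-1.7, 0.9, -1.3]
opening: 0.0005
grasp_force: 0.9
time_s: 7.5
position: [0.5408, 0.2126, 0.1115]
tcp_rot: [0.99, -0.144, -0.0, 0.0]
contact_force: [1.5, -0.0, 0.7]
opening: 0.0005
grasp_force: 0.8
time_s: 8.1
position: [0.4828, 0.2308, 0.204]
tcp_rot: [0.99, -0.142, 0.002, -0.001]
contact_force: [0.1, -0.6, 1.2]
opening: 0.0005
grasp_force: 0.0
side -45 0.05 [153, 119, 110, 111, 125, 161, 177, 157, 107, 84, 89, 92, 91]
side -45 0.047 [136, 115, 111, 120, 153, 179, 171, 126, 89, 86, 88, 90, 89]
side 0 0.05 [179, 178, 178, 175, 162, 156, 150, 138, 107, 95, 127, 174, 186]
side 0 0.047 [178, 178, 178, 167, 142, 124, 117, 100, 88, 116, 172, 190, 168]
side 45 0.05 [178, 178, 179, 177, 177, 182, 179, 142, 92, 71, 68, 70, 70]
side 45 0.047 [178, 177, 177, 167, 163, 179, 177, 137, 85, 70, 70, 72, 98]
```

View pics/g.png

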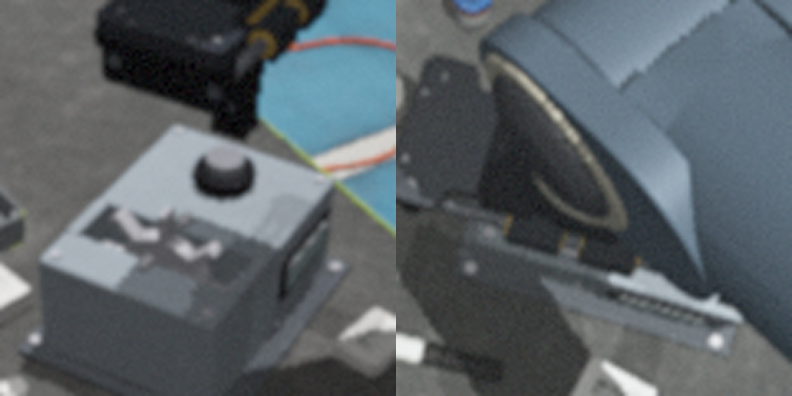

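No T yet, which fits a start of 4 clicks short. Third click, pushing slightly further.

```bash
python3 -m crank '[[[0.027,0,0.03],0],[[0.027,0,0.06],0],[[0.027,0,0.08],0],[[0.027,0,0.09],0],[[0.027,0,0.09],0]]';python3 -m crank '[[[0.003,0,0],0],[[0.006,0,0],0],[[0.009,0,0],0],[[0.012,0,0],0],[[0.015,0,0],0],[[0.018,0,0],0],[[0.021,0,0],0]]'; python3 -m crank '[[[0.003,0,0],0],[[0.006,0,0],0]]'; python3 -m crank '[[[0.003,0,0],0],[[0.006,0,0],0],[[0.008,0,0],0],[[0.008,0,0],0]]';  python3 -m crank '[[[0,0,-0.015],0],[[0,0,-0.03],0],[[-0.035,0,-0.05],0],[[-0.062,0,-0.09],0],[[-0.062,0,-0.09],0],[[-0.062,0,-0.09],0]]'; python3 prof.py | tail -6
```

```text
time_s: 8.75
position: [0.5078, 0.2214, 0.1095]
tcp_rot: [0.99, -0.143, -0.002, 0.001]
contact_force: [-0.1, -0.6, 0.1]
opening: 0.0004
grasp_force: 0.0
time_s: 9.45
position: [0.5297, 0.2161, 0.1118]
tcp_rot: [0.99, -0.143, 0.001, -0.0]
contact_force: [-1.1, 0.9, -1.4]
opening: 0.0002
grasp_force: 0.4
time_s: 9.65
position: [0.5363, 0.214, 0.1119]
tcp_rot: [0.99, -0.144, 0.001, -0.0]
contact_force: [2.1, -0.9, -0.3]
opening: 0.0002
grasp_force: 1.1
time_s: 10.05
position: [0.5422, 0.2123, 0.1114]
tcp_rot: [0.99, -0.143, -0.0, 0.0]
contact_force: [0.4, 0.6, -1.0]
opening: 0.0003
grasp_force: 0.0
time_s: 10.65
position: [0.4832, 0.2307, 0.2041]
tcp_rot: [0.99, -0.143, 0.002, -0.001]
contact_force: [0.7, -0.5, -0.6]
opening: 0.0004
grasp_force: 0.0
side -45 0.05 [152, 121, 107, 107, 139, 184, 198, 186, 172, 160, 124, 95, 91]
side -45 0.047 [138, 114, 107, 131, 175, 200, 194, 180, 169, 143, 99, 91, 91]
side 0 0.05 [178, 178, 178, 174, 164, 155, 151, 138, 106, 95, 129, 174, 185]
side 0 0.047 [178, 179, 178, 166, 140, 124, 115, 101, 87, 117, 172, 190, 167]
side 45 0.05 [178, 177, 179, 178, 177, 182, 179, 142, 92, 71, 69, 70, 69]
side 45 0.047 [178, 178, 177, 169, 165, 180, 177, 137, 85, 71, 70, 72, 97]
```

The T head is now visible at -45° (bright out to +14 mm), so it takes one more click.

```bash
python3 -m crank '[[[0.031,0,0.03],0],[[0.031,0,0.06],0],[[0.031,0,0.08],0],[[0.031,0,0.09],0],[[0.031,0,0.09],0]]';python3 -m crank '[[[0.003,0,0],0],[[0.006,0,0],0],[[0.009,0,0],0],[[0.012,0,0],0],[[0.015,0,0],0],[[0.018,0,0],0],[[0.021,0,0],0]]'; python3 -m crank '[[[0.003,0,0],0],[[0.006,0,0],0],[[0.009,0,0],0],[[0.012,0,0],0],[[0.012,0,0],0]]';  python3 -m crank '[[[0,0,-0.015],0],[[0,0,-0.03],0],[[-0.035,0,-0.05],0],[[-0.062,0,-0.09],0],[[-0.062,0,-0.09],0],[[-0.062,0,-0.09],0]]'; python3 prof.py | tail -6;  python3 look.py pics/i.png; python3 - <<'E'
from h import *
from scipy.spatial.transform import Rotation as Ro
s=arm.sense();M=Ro.from_quat(s['tcp_rot']).as_matrix();print(s['position'],M.T@(np.array([.5033,.1375,.1034+.011])-s['position']))
E
```

```text
time_s: 11.2
position: [0.5118, 0.2201, 0.1096]
tcp_rot: [0.99, -0.144, -0.002, 0.001]
contact_force: [0.6, -0.3, -0.0]
opening: 0.0003
grasp_force: 0.0
time_s: 11.9
position: [0.5346, 0.215, 0.1124]
tcp_rot: [0.99, -0.144, 0.002, -0.001]
contact_force: [0.1, 0.6, 0.4]
opening: 0.0002
grasp_force: 0.0
time_s: 12.4
position: [0.5442, 0.2116, 0.1113]
tcp_rot: [0.99, -0.143, -0.0, 0.0]
contact_force: [-0.4, -0.4, -0.2]
opening: 0.0002
grasp_force: 0.0
time_s: 13.0
position: [0.4851, 0.2301, 0.2041]
tcp_rot: [0.99, -0.143, 0.002, -0.001]
contact_force: [1.1, -0.5, -1.1]
opening: 0.0003
grasp_force: 0.0
side -45 0.05 [153, 121, 108, 112, 125, 161, 177, 156, 105, 83, 89, 93, 92]
side -45 0.047 [136, 113, 111, 120, 152, 178, 169, 124, 89, 88, 90, 90, 89]
side 0 0.05 [177, 171, 149, 132, 133, 137, 137, 133, 130, 122, 109, 142, 182]
side 0 0.047 [175, 160, 130, 115, 114, 116, 114, 113, 111, 100, 121, 171, 169]
side 45 0.05 [177, 179, 179, 177, 177, 181, 180, 141, 92, 72, 66, 68, 71]
side 45 0.047 [178, 178, 177, 169, 162, 180, 177, 137, 85, 71, 70, 71, 98]
[0.48501417 0.22843341 0.20105987] [0.04347581 0.08186762 0.08672218]
```

View pics/i.png

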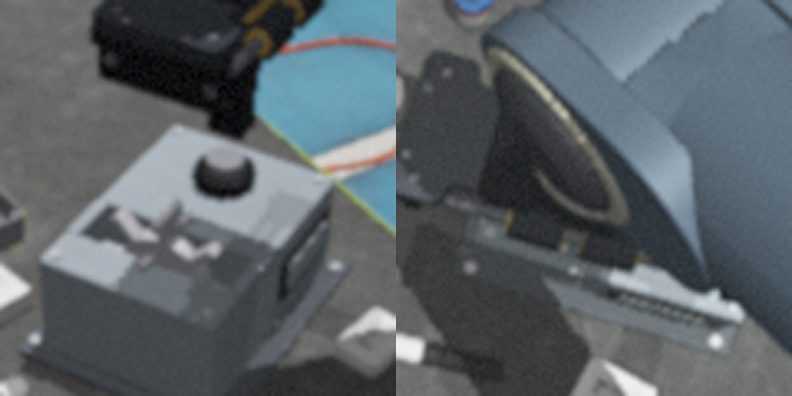

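The T head now spans the slot, upright between the ribs at about (165,228) in the side half, and the profile at 0° agrees. Now the key.

```bash
python3 -m crank '[[[0.02,0.04,0],0],[[0.0435,0.08,0.02],0],[[0.0435,0.082,0.05],0],[[0.0435,0.082,0.07],0],[[0.0435,0.082,0.078],0],[[0.0435,0.082,0.078],0],[[0.0435,0.082,0.078],0]]'; python3 -m crank '[[[0,0,0.003],0],[[0,0,0.006],0],[[0,0,0.009],0],[[0,0,0.011],0],[[0,0,0.011],0]]'
```

```text
time_s: 13.85
position: [0.5037, 0.1389, 0.1239]
tcp_rot: [0.99, -0.143, 0.0, -0.0]
contact_force: [0.5, -0.2, -0.8]
opening: 0.0006
grasp_force: 0.0
time_s: 14.35
position: [0.5038, 0.1388, 0.113]
tcp_rot: [0.99, -0.143, 0.001, -0.0]
contact_force: [0.4, 0.9, 4.0]
opening: 0.0006
grasp_force: 2.2
```

```bash
python3 -m crank '[[[0,0,0.001],0],[[0,0,0.002],0],[[0,0,0.003],0],[[0,0,0.003],0]]'; python3 -m crank '[[[0,0,0.001],0],[[0,0,0.002],0],[[0,0,0.002],0]]'
```

```text
time_s: 14.75
position: [0.5039, 0.1389, 0.1121]
tcp_rot: [0.99, -0.143, 0.001, 0.0]
contact_force: [-4.1, -1.7, 20.5]
opening: 0.0005
grasp_force: 10.3
time_s: 15.05
position: [0.504, 0.1389, 0.1119]
tcp_rot: [0.99, -0.143, 0.001, 0.0]
contact_force: [-9.0, -2.4, 34.7]
opening: 0.0004
grasp_force: 16.9
```

It hit a hard stop. I'll back off in steps to confirm the key's spring travel.

```bash
for i in 1 2 3; do :; done; python3 -m crank '[[[0,0,-0.004],0],[[0,0,-0.005],0],[[0,0,-0.005],0]]' | grep -E 'posi|contact'; python3 -m crank '[[[0,0,-0.002],0],[[0,0,-0.002],0]]'| grep -E 'posi|contact'; python3 -m crank '[[[0,0,-0.002],0],[[0,0,-0.002],0]]'| grep -E 'posi|contact'; python3 -m crank '[[[0,0,-0.003],0],[[0,0,-0.003],0]]'| grep -E 'posi|contact'
```

```text
position: [0.5038, 0.1388, 0.1132]
contact_force: [0.8, 1.1, 4.0]
position: [0.5038, 0.1388, 0.1148]
contact_force: [2.4, 2.4, 4.2]
position: [0.5032, 0.1383, 0.1165]
contact_force: [1.5, 1.5, 2.0]
position: [0.5022, 0.1376, 0.1191]
contact_force: [-0.8, -0.2, 0.5]
```

The force falls from about 5 N to 0 over about 6 mm, so the key went fully down. I'll withdraw and check.

```bash
python3 -m crank '[[[0,0,-0.02],0],[[0,0,-0.05],0],[[0,0,-0.09],0],[[0,0,-0.12],0],[[-0.03,0.05,-0.12],0],[[-0.03,0.1,-0.12],0],[[-0.03,0.15,-0.12],0],[[-0.03,0.2,-0.12],0],[[-0.03,0.2,-0.12],0],[[-0.03,0.2,-0.12],0]]'; python3 prof.py|tail -4|head -2; python3 look.py pics/j.png
```

```text
time_s: 16.95
position: [0.4163, -0.0465, 0.239]
tcp_rot: [0.989, -0.146, -0.001, 0.0]
contact_force: [-0.1, -0.3, -0.2]
opening: 0.0005
grasp_force: 0.0
side 0 0.05 [170, 172, 179, 187, 191, 195, 196, 190, 185, 174, 130, 137, 174]
side 0 0.047 [171, 171, 167, 165, 168, 168, 167, 162, 156, 125, 117, 164, 160]
```

View pics/j.png

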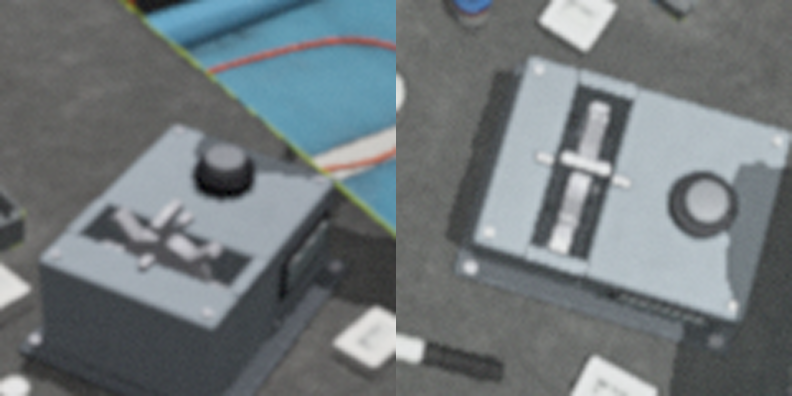

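The T head, at (585,165) in the top half, is in line with the ribs. The key is up and the robot is clear.

```bash
python3 -c "from station import order; print(order.hand_in())"
```

```text
the job is handed in; nothing more can be done
None
```

The job is handed in: after four forward clicks the wide tooth stands straight up between the ribs, the key went fully down and came up again, and the arm is clear; no verdict was returned.

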